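# Send the worn strap clamp down the return chute

### The arm

A 6-joint arm with a two-finger parallel gripper is mounted at the origin on a cart in front of the work surface, level with it; the furniture and walls round the work are solid. World frame = base frame: x ahead of the robot, y to its left, z up, the work surface at z = 0. Lengths are in m, angles in rad, forces in N, time in s.
With the tool pointing down it reaches from about 0.3 to 0.875 m from the base axis. Payload 6.4 kg.
Tool frame: the origin (TCP) lies where the fingers leave the gripper's body, on its centre line; the fingertips stand 73 mm ahead of it and the grasp point (between the pads) lies 54 mm ahead of it; z points along the fingers, y is the line along which they close (so a half turn about z gives the same grasp; the last joint's range is limited). The gripper opens to 85 mm and grips with 20 to 120 N. Pads are 22 mm wide; open, the fingers measure 114 mm over their backs; the gripper's body (76 mm by 85 mm) begins 54 mm behind the grasp point. The pads swing forward as they close: fully open they stand 13 mm farther back than shut.
Start: joints at [-1.408, 0.181, 1.607, -0, 1.354, -0.206], TCP at [0.207, -0.536, 0.304] pointing down, gripper open.
Joint ranges: [-2.99, 2.99], [-0.89, 2.07], [0.3, 2.58], [-1.14, 4.28], [0, 2.63], [-3.12, 3.12]. Speed limits (rad/s): [2.57, 2.57, 3.01, 3.14, 3.14, 3.14].

### API

Orientations are given as a unit quaternion [w, x, y, z].
In Python, from bench import ctrl gives the robot as it stands.
- The arm moves only by the tool carry_out, never from a script. Its argument "steps" is one flat list of numbers, 7 for each row, row after row: the shift along the tool's x, y, z in m, then the turn, a rotation vector about the tool's x, y, z in rad, then the opening, from 0 (shut) to 1 (fully open). In form: [dx, dy, dz, wx, wy, wz, claw, dx, dy, dz, wx, wy, wz, claw, ...]. A call has 1 to 20 rows; each row is the pose to reach, as a shift and turn from the pose commanded when the call began, along the tool's axes at that moment; what a row does not reach only later rows make up. A row lasts 1/10 s, in which the tool goes at most 50 mm and 8.59 degrees, less where a joint would pass 70% of its speed; a pose out of reach is approached as far as the arm can. A call with a gripper value outside its range is refused whole. The fingers move at their own pace and stop on an object; the grip force is fixed at half the most. Time passes only in rows, so rows that repeat a pose let the fingers close. It gives the time, the measured TCP pose, the force, the opening and the grip force at its end, in the units of the state.
- ctrl.get_obs(): the state, without advancing time (a new reading comes with each control period).
- ctrl.camera(name): name is "side" or "top" or "wrist"; returns the picture (480x640x3 uint8, red, green, blue); there is no depth.
- ctrl.camera_params(name): a dict with "vertical_fov" (degrees; the focal length in pixels is half the picture's height over the tangent of half this angle, whatever the lens; pixels are square), "cx", "cy" (the principal point, pixels), "k1" (the pictures are not rectified: a ray, as slopes to the right and down, at radius r is drawn at 1 + k1 r^2 times it, then the intrinsics apply), "cam_to_world" (4x4, takes a point from camera to world coordinates); the wrist camera has in their place "hand_eye" (4x4, takes a point from camera to tool coordinates, whose origin is the TCP and whose axes are the flange's). Camera axes: x right, y down, z forward; pixel columns grow to the right and rows downward; lengths in m; the calibration is good to about 2 mm. A picture is of the moment at which its call begins: read the wrist's pose just before it. camera_params takes no time and is no camera call.
- ctrl.hand_in(): hands the job in; it is judged then, once.
The state is a dict: "time_s": time; "q": joint angles; "dq": joint speeds; "joint_efforts": joint torques, N m; "eef_pos": TCP position; "eef_rot": TCP orientation; "wrist_force": force on the tool from outside, world axes, zero at the start; "torque": the same for the moment, N m; "opening": opening from 0.0 (shut) to 1.0 (fully open); "grasp_force": force on a finger pad.
Only numpy, scipy, OpenCV 4.12 (cv2) and the standard library are available. Lean on these libraries where they do the work, as an engineer would, in place of code of your own. Each camera call takes 0.05 s, during which the arm holds its last target. There are 200 camera calls.

### The job

Send the worn strap clamp (the grey forged bar with a long slot, not the mould bar with two pins) to the tool room: lay it flat and crosswise on the ledge of the return station in front of the guard hood and let go of it. Then, reaching in under the hood with the hand tilted, push it over the rear edge of the ledge so that it drops down the chute and comes to rest in the green tray. Leave the other loose things on the bench where they lie.

Things in the scene. Friction and masses are not known exactly. Their poses are not given: they have to be found in the camera images.
- strap_clamp: The worn strap clamp: grey forged steel bar with a long slot in its top, 100 mm long (own y axis), 30 mm wide (x), 16 mm thick, 0.25 to 0.45 kg; for gripping and pushing a plain block. Grip it across its width at mid-length. Origin at the centre of its underside, z up. Starts flat on the bench (z = 0), right or left of the station.
- drop_station: The return station, fixed and rigid: blue posts, a blue painted ledge under and before a clear guard hood, a chute behind. Origin on the bench under the loading spot; +x points into the station, away from the robot; z up. Ledge: 150 mm wide (y), top 150 mm above the bench, from x = -60 mm (front lip) to x = 105 mm (drop edge).
- ledge_spot (a point): The loading spot: on the ledge's top, midway across, 70 mm in front of the yellow bar; the centre of the clamp's underside is best laid here, its length along this point's y axis. Axes as the station's.
- hood_edge (a point): Middle of the lower front edge of the yellow bar, the front of the hood: 70 mm beyond the loading spot, 130 mm above the ledge (bar 8 mm thick). A hand pointing straight down meets it too early; tilted 30 to 45 degrees, fingers pointing down and into the station, the fingertips reach 30 mm past it. Axes as the station's.
- drop_edge (a point): Middle of the ledge's rear (drop) edge, on its top: 105 mm beyond the loading spot, 35 mm past the yellow bar. Axes as the station's. The clamp tips over once its centre line has passed this edge, so its near side (15 mm from the centre line) must be pushed to less than 15 mm before the edge.
- chute_mouth (a point): Middle of the gap behind the drop edge, level with the ledge. The gap is 77 mm long (x) and 124 mm wide between clear walls that start at the yellow bar; two guides 22 mm high on the ledge narrow the way there from 147 to 127 mm over the last 30 mm. The chute floor starts 35 mm below the edge and slopes 52 degrees to the tray. Axes as the station's.
- green_tray: Green catch tray, 110 (x) x 160 (y) x 44 mm, open on top, fixed under the end of the chute; axes as the station's. Origin at the centre of its underside, on the bench; inner floor 6 to 12 mm high.
- mould_bar: Bystander: dark grey mould bar with two upright pins on top, 116 mm long (y), 26 mm wide, 26 mm high over the pins. Lies on the bench on the side of the station where the strap clamp is not. Origin at the centre of its underside. Leave it alone.
- mould_insert_1: Bystander: pale steel mould insert with cavities, 34 x 62 (y) x 18 mm, on the bench in front of the station. Origin at the centre of its underside.
- mould_insert_2: Bystander: pale steel mould insert with cavities, 34 x 62 (y) x 20 mm, on the bench in front of the station. Origin at the centre of its underside.
- brass_drift: Bystander: brass hexagon bar, 126 mm long (y), 15 mm thick, on the bench to the right of the station. Origin at the centre of its underside.
Not all that is in view belongs to the job. What is shaped like the strap_clamp but blue is not meant.

How it is judged:
By the outcome, as a careful person would: the job done as asked, in the order asked, and still so for the second after the job is handed in, with the robot touching nothing.
It also fails if it takes over 58 s, if anything falls off the work surface, if the arm or the gripper's body presses on something with over 40 N, if the wrist force passes 120 N, or if a joint passes its speed limit or range.

## Working session

There is one attempt and no reset: what is moved stays moved. The work goes in short steps, Python scripts to look and compute and a tool call to move; the robot and the scene stay as the last step left them, time stands still between calls to the robot, and variables do not carry over. Pictures are saved under pics/ and viewed, at most 10 in all, crops included, and the job is handed in when it is done.

Besides the shell and the picture viewer there is one more tool, called after ">>>" in YAML: its name, and indented under it one key for each argument. carry_out: Moves the arm, as the interface text tells. Its arguments: {"type":"object","properties":{"steps":{"type":"array"}},"required":["steps"]}

```bash
mkdir -p pics; cat > h.py <<'E'
import numpy as np, cv2
from bench import ctrl
from scipy.spatial.transform import Rotation as R
def pose(o=None):
    o=o or ctrl.get_obs(); q=o["eef_rot"]; T=np.eye(4)
    T[:3,:3]=R.from_quat([q[1],q[2],q[3],q[0]]).as_matrix(); T[:3,3]=o["eef_pos"]; return T
def cam(n):
    p=ctrl.camera_params(n); f=240/np.tan(np.radians(p["vertical_fov"])/2)
    T=np.array(p["cam_to_world"]) if "cam_to_world" in p else pose()@np.array(p["hand_eye"])
    return f,p["cx"],p["cy"],p["k1"],T
def ray(c,u,v):
    f,cx,cy,k,T=c; d=np.array([(u-cx)/f,(v-cy)/f]); s=d.copy()
    for _ in range(30): s=d/(1+k*(s@s))
    return T[:3,3],T[:3,:3]@np.array([s[0],s[1],1])
def onz(c,u,v,z):
    o,d=ray(c,u,v); return o+d*(z-o[2])/d[2]
def proj(c,P):
    f,cx,cy,k,T=c; q=T[:3,:3].T@(np.array(P)-T[:3,3]); s=q[:2]/q[2]; s=s*(1+k*(s@s)); return s*f+[cx,cy]
def snap(n,fn):
    im=ctrl.camera(n)[:,:,::-1].copy(); cv2.imwrite("pics/"+fn,im); return im
E
python3 - <<'E'
from h import *
np.set_printoptions(precision=4,suppress=True)
print(ctrl.get_obs())
for n in("top","side","wrist"):
    snap(n,n+"0.png"); print(n,cam(n))
E
```

```text
{'time_s': 0.0, 'q': array([-1.4083,  0.1815,  1.608 ,  0.    ,  1.3538, -0.2063]), 'dq': array([-0.0002,  0.0001,  0.0008, -0.0003, -0.0004,  0.0003]), 'joint_efforts': array([  0.0011, -44.4875, -35.1335,  -0.0003,   0.0092,   0.    ]), 'eef_pos': array([ 0.2072, -0.5359,  0.303 ]), 'eef_rot': array([-0.0009,  0.983 ,  0.1834,  0.    ]), 'wrist_force': array([ 1.0327, -1.1964, -0.3236]), 'torque': array([ 0.0015,  0.0618, -0.0203]), 'grasp_force': 0.0, 'opening': 1.0014625971631956}
top (np.float64(570.5523176068466), 317.74038631672, 238.2337237827361, -0.08052965514134507, array([[ 0.0217, -0.9796,  0.1997,  0.3387],
       [-0.9998, -0.0207,  0.0072, -0.005 ],
       [-0.0029, -0.1998, -0.9798,  1.442 ],
       [ 0.    ,  0.    ,  0.    ,  1.    ]]))
side (np.float64(526.3670206240505), 317.61074457486137, 231.6197154816421, -0.15166062201904135, array([[-0.9995, -0.0307,  0.0031,  0.6016],
       [-0.0176,  0.4855, -0.8741,  1.2119],
       [ 0.0253, -0.8737, -0.4858,  0.8452],
       [ 0.    ,  0.    ,  0.    ,  1.    ]]))
wrist (np.float64(335.6438678576525), 316.0029111388486, 243.78614168060523, -0.011510277670738426, array([[ 0.3607, -0.8851, -0.2941,  0.282 ],
       [-0.9327, -0.3427, -0.1125, -0.5078],
       [-0.0012,  0.3149, -0.9491,  0.3737],
       [ 0.    ,  0.    ,  0.    ,  1.    ]]))
```

View pics/top0.png

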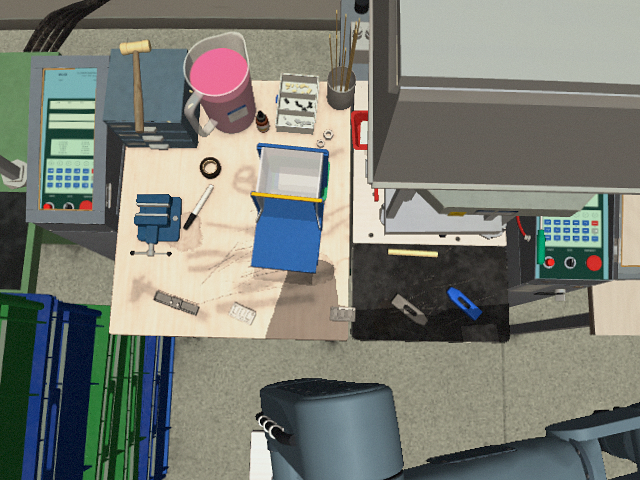

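View pics/side0.png

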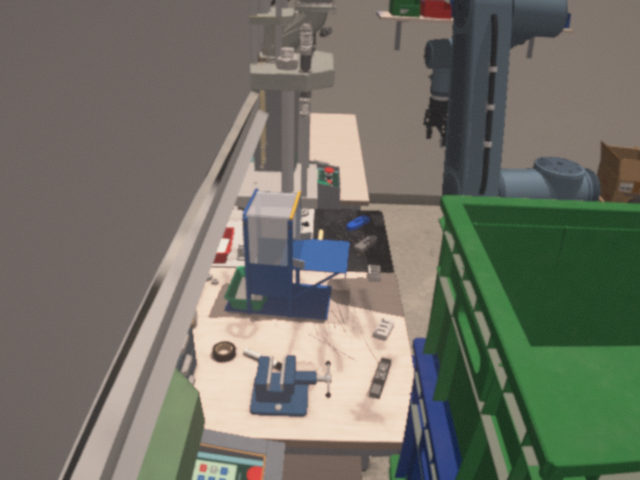

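Top view: the candidates are the grey slotted bar at (409,308), the blue slotted bar at (464,303), which is excluded by its colour, and the dark bar with pins at (176,303), which is the mould bar. The grey one at (409,308) fits. The station ledge is blue at (287,237) and the yellow bar is at (288,196).

```bash
cat > m.py <<'E'
from h import *
np.set_printoptions(precision=4,suppress=True)
im=cv2.imread("pics/top0.png"); c=cam("top")
a=cv2.resize(im[280:340,370:490],None,fx=5,fy=5,interpolation=cv2.INTER_CUBIC)
b=cv2.resize(im[135:280,240:340],None,fx=4,fy=4,interpolation=cv2.INTER_CUBIC)
o=np.zeros((580,800,3),np.uint8); o[:240,:480]=cv2.resize(a,(480,240)); o[:580,400:800][:, :]=np.where(o[:580,400:800]>0,o[:580,400:800],0)
b=cv2.resize(b,(320,464)); o[100:564,480:800]=b
cv2.imwrite("pics/crop.png",o)
hsv=cv2.cvtColor(im,cv2.COLOR_BGR2HSV)
sub=im[285:335,385:435].astype(int); m=(sub.max(2)>70).astype(np.uint8)
cs,_=cv2.findContours(m,0,2); k=max(cs,key=cv2.contourArea)
P=np.array([onz(c,*(p[0]+[385,285]),.016)[:2] for p in k],np.float32)
print("clamp",cv2.minAreaRect(P),P.mean(0))
# ledge
m=cv2.inRange(hsv,(100,120,60),(125,255,255)); m[:199]=0;m[275:]=0;m[:,:245]=0;m[:,332:]=0
cs,_=cv2.findContours(m,0,2); k=max(cs,key=cv2.contourArea)
P=np.array([onz(c,*p[0],.15)[:2] for p in k],np.float32)
print("ledge",cv2.minAreaRect(P),cv2.boxPoints(cv2.minAreaRect(P)), cv2.approxPolyDP(k,4,True)[:,0].tolist(),[onz(c,*p,.15)[:2] for p in cv2.approxPolyDP(k,4,True)[:,0]])
m=cv2.inRange(hsv,(20,130,120),(35,255,255)); m[:180]=0;m[215:]=0;m[:,:245]=0;m[:,335:]=0
ys,xs=np.nonzero(m)
for l in(xs.min(),xs.max()):
    v=ys[abs(xs-l)<3].mean(); print("yellow",l,v,onz(c,l,v,.29))
E
python3 m.py
```

```text
clamp ((0.4522974193096161, -0.22791343927383423), (0.09811944514513016, 0.030841154977679253), 53.865478515625) [ 0.4511 -0.2287]
ledge ((0.611189603805542, 0.07415183633565903), (0.15066801011562347, 0.1678076833486557), 85.11991882324219) [[ 0.5212  0.0062]
 [ 0.6884 -0.008 ]
 [ 0.7012  0.1421]
 [ 0.534   0.1564]] [[265, 199], [251, 265], [315, 272], [322, 202], [319, 230], [315, 203]] [array([0.6933, 0.1303]), array([0.5361, 0.1562]), array([0.5231, 0.0091]), array([ 0.6888, -0.0036]), array([0.6215, 0.002 ]), array([0.686 , 0.0128])]
yellow 251 193.125 [0.6671 0.1456 0.29  ]
yellow 321 200.0 [ 0.6551 -0.0015  0.29  ]
```

View pics/crop.png

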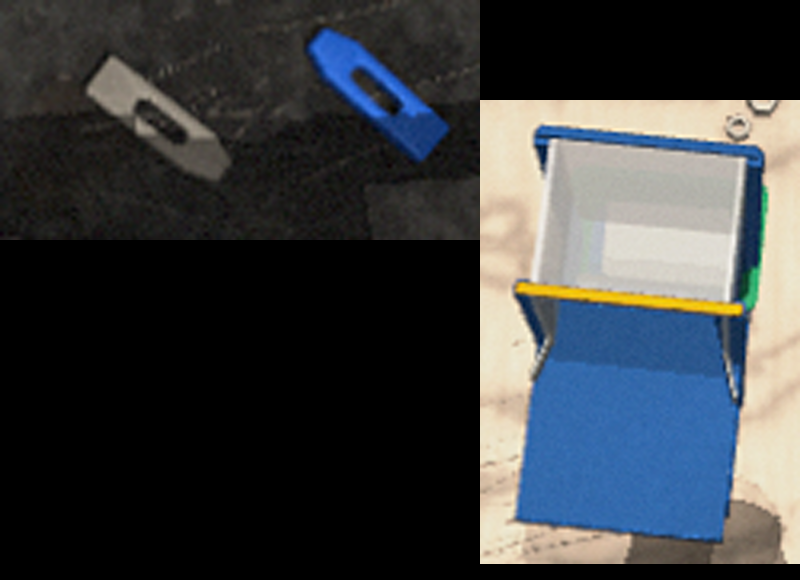

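The crop confirms the grey slotted forged bar is the clamp, at (.452,-.228) and 98x31 mm. The ledge measures 148 mm wide with the station yawed about -5°, which puts the spot near (.589,.077). The yellow bar agrees with that. Next I move above the clamp.

>>> carry_out:
  steps: [0.34, -0.2, 0.04, 0, 0, -0.57, 1, 0.34, -0.2, 0.04, 0, 0, -0.57, 1, 0.34, -0.2, 0.04, 0, 0, -0.57, 1, 0.34, -0.2, 0.04, 0, 0, -0.57, 1, 0.34, -0.2, 0.04, 0, 0, -0.57, 1, 0.34, -0.2, 0.04, 0, 0, -0.57, 1, 0.34, -0.2, 0.04, 0, 0, -0.57, 1, 0.34, -0.2, 0.04, 0, 0, -0.57, 1, 0.34, -0.2, 0.04, 0, 0, -0.57, 1, 0.34, -0.2, 0.04, 0, 0, -0.57, 1, 0.34, -0.2, 0.04, 0, 0, -0.57, 1, 0.34, -0.2, 0.04, 0, 0, -0.57, 1, 0.34, -0.2, 0.04, 0, 0, -0.57, 1, 0.34, -0.2, 0.04, 0, 0, -0.57, 1]

```text
time_s: 1.55
eef_pos: [0.4519, -0.2281, 0.264]
eef_rot: [0.0, 0.892, 0.452, 0.0]
wrist_force: [-0.0, -0.5, -0.8]
opening: 1.004
grasp_force: 0.0
```

```bash
cat > w.py <<'E'
from h import *
np.set_printoptions(precision=4,suppress=True)
o=ctrl.get_obs(); print(o["time_s"],o["q"],o["eef_pos"],o["wrist_force"]); c=cam("wrist"); im=snap("wrist","w1.png")
uv=proj(c,[.452,-.228,.016]); print("pred",uv)
hsv=cv2.cvtColor(im,cv2.COLOR_BGR2HSV)
m=((im.max(2)>75)&(hsv[:,:,1]<90)).astype(np.uint8)
cs,_=cv2.findContours(m,0,2)
for k in cs:
    if cv2.contourArea(k)<800: continue
    P=np.array([onz(c,*map(float,p[0]),.016)[:2] for p in k],np.float32)
    print(cv2.boundingRect(k),cv2.minAreaRect(P))
T=pose(); print(T)
E
python3 w.py
```

```text
1.55 [-0.7023  0.0671  1.8179 -0.0001  1.2564 -0.0685] [ 0.4519 -0.2281  0.264 ] [-0.0221 -0.462  -0.7982]
pred [316.1009 218.3482]
(474, 442, 58, 38) ((0.46053898334503174, -0.6326969265937805), (0.06464006751775742, 0.07633139938116074), 52.929481506347656)
(101, 439, 58, 41) ((0.06489042937755585, -0.338665246963501), (0.06950433552265167, 0.07621783018112183), 54.399600982666016)
(0, 198, 432, 259) ((0.2525010406970978, -0.25402677059173584), (0.31089815497398376, 0.5494716167449951), 57.97538375854492)
(301, 168, 32, 99) ((0.45132797956466675, -0.22864435613155365), (0.09854072332382202, 0.029165808111429214), 52.898624420166016)
(403, 0, 237, 380) ((0.6483257412910461, -0.3435947597026825), (0.40691041946411133, 0.18192394077777863), 74.13775634765625)
(0, 0, 331, 139) ((0.4163115918636322, -0.041966646909713745), (0.10769908130168915, 0.29966112971305847), 53.37931442260742)
[[ 0.5919  0.806   0.0001  0.452 ]
 [ 0.806  -0.5919 -0.0001 -0.2279]
 [ 0.      0.0001 -1.      0.264 ]
 [ 0.      0.      0.      1.    ]]
```

View pics/w1.png

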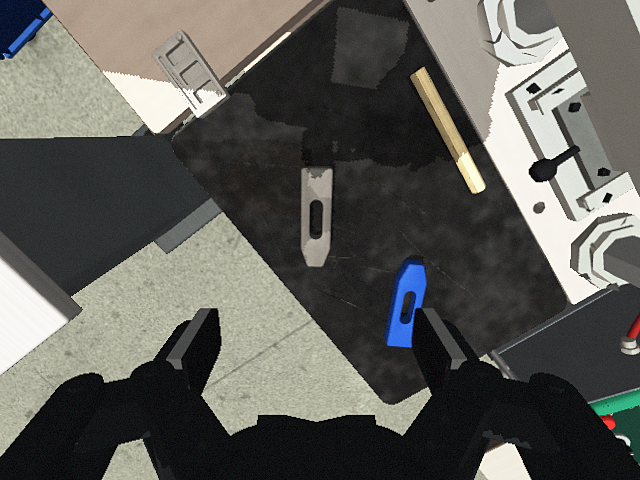

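The wrist view confirms the grey slotted clamp at (317,217), at (.451,-.229) and 98.5x29 mm, aligned with the tool. The blue one at (405,300) is clear of the fingers. I descend in stages.

>>> carry_out:
  steps: [0, 0, 0.05, 0, 0, 0, 0.7, 0, 0, 0.1, 0, 0, 0, 0.7, 0, 0, 0.14, 0, 0, 0, 0.7, 0, 0, 0.165, 0, 0, 0, 0.7, 0, 0, 0.18, 0, 0, 0, 0.7, 0, 0, 0.186, 0, 0, 0, 0.7, 0, 0, 0.189, 0, 0, 0, 0.7, 0, 0, 0.191, 0, 0, 0, 0.7, 0, 0, 0.192, 0, 0, 0, 0.7]

```text
time_s: 2.5
eef_pos: [0.4529, -0.2277, 0.0727]
eef_rot: [0.001, 0.892, 0.452, 0.0]
wrist_force: [0.6, -0.3, 0.0]
opening: 0.701
grasp_force: 0.0
```

>>> carry_out:
  steps: [0, 0, 0, 0, 0, 0, 0.2, 0, 0, 0, 0, 0, 0, 0.2, 0, 0, 0, 0, 0, 0, 0.2, 0, 0, 0, 0, 0, 0, 0.2, 0, 0, 0, 0, 0, 0, 0.2, 0, 0, 0, 0, 0, 0, 0.2, 0, 0, 0, 0, 0, 0, 0.2]

```text
time_s: 3.2
eef_pos: [0.4529, -0.2276, 0.0728]
eef_rot: [0.001, 0.892, 0.452, 0.0]
wrist_force: [-0.8, 1.9, 5.9]
opening: 0.331
grasp_force: 61.4
```

>>> carry_out:
  steps: [0, 0, -0.01, 0, 0, 0, 0.2, 0, 0, -0.03, 0, 0, 0, 0.2, 0, 0, -0.07, 0, 0, 0, 0.2, 0, 0, -0.11, 0, 0, 0, 0.2, 0, 0, -0.15, 0, 0, 0, 0.2, 0, 0, -0.18, 0, 0, 0, 0.2, 0, 0, -0.2, 0, 0, 0, 0.2, 0, 0, -0.21, 0, 0, 0, 0.2, 0, 0, -0.21, 0, 0, 0, 0.2]

```text
time_s: 4.1
eef_pos: [0.4526, -0.2274, 0.283]
eef_rot: [0.001, 0.892, 0.452, 0.0]
wrist_force: [-0.4, 1.4, -3.4]
opening: 0.334
grasp_force: 60.4
```

```bash
cat > plan.py <<'E'
from h import *
np.set_printoptions(precision=4,suppress=True)
S=np.eye(4); th=np.radians(-5.05); S[:3,:3]=R.from_euler('z',th).as_matrix(); S[:3,3]=[.5894,.0774,0]
def to(p,yaw,tilt=0):
    """station pos of TCP, tool-x yaw (deg, station), tilt (deg) of fingers toward station +x"""
    y=np.radians(yaw); x=np.array([np.cos(y),np.sin(y),0]); A=np.c_[x,np.cross([0,0,-1],x),[0,0,-1]]
    A=R.from_euler('y',-tilt,degrees=True).as_matrix()@A
    G=np.eye(4); G[:3,:3]=S[:3,:3]@A; G[:3,3]=S[:3,:3]@np.array(p)+S[:3,3]
    D=np.linalg.inv(pose())@G; return np.r_[D[:3,3],R.from_matrix(D[:3,:3]).as_rotvec()]
def st(): return (np.linalg.inv(S)@pose())
E
python3 -c "
from plan import *
o=ctrl.get_obs();print(o['eef_pos'],o['opening'],o['wrist_force'])
print(to([-.003,0,.283],90)); print(to([-.003,0,.15+.0745],90))"
```

```text
[ 0.4526 -0.2274  0.283 ] 0.33409679570436945 [-0.382   1.3848 -3.3881]
[ 0.3252 -0.0722 -0.0002  0.0021  0.0007 -0.5438]
[ 0.3252 -0.0723  0.0583  0.0021  0.0007 -0.5438]
```

>>> carry_out:
  steps: [0.03, -0.007, 0, 0, 0, -0.06, 0.2, 0.07, -0.016, 0, 0, 0, -0.13, 0.2, 0.11, -0.024, 0, 0, 0, -0.2, 0.2, 0.15, -0.033, 0, 0, 0, -0.27, 0.2, 0.19, -0.042, 0, 0, 0, -0.34, 0.2, 0.23, -0.051, 0, 0, 0, -0.41, 0.2, 0.27, -0.06, 0, 0, 0, -0.47, 0.2, 0.3, -0.067, 0, 0, 0, -0.52, 0.2, 0.317, -0.07, 0, 0, 0, -0.544, 0.2, 0.325, -0.072, 0, 0, 0, -0.544, 0.2, 0.325, -0.072, 0, 0, 0, -0.544, 0.2, 0.325, -0.072, 0, 0, 0, -0.544, 0.2, 0.325, -0.072, 0, 0, 0, -0.544, 0.2]

```text
time_s: 5.4
eef_pos: [0.586, 0.0762, 0.2817]
eef_rot: [-0.0, 0.738, 0.675, -0.0]
wrist_force: [0.2, 0.7, -2.9]
opening: 0.331
grasp_force: 60.2
```

```bash
python3 - <<'E'
from plan import *
print(st(),to([-.003,0,.15+.0745],90))
c=cam("wrist"); im=snap("wrist","w2.png")
t=snap("top","t2.png"); s=snap("side","s2.png")
for n,P in dict(spot=(0,0,.15),hoodL=(.07,.06,.28),hoodR=(.07,-.06,.28),fl=(-.06,.075,.15),fr=(-.06,-.075,.15),dl=(.105,.06,.15),dr=(.105,-.06,.15)).items():
    w=(S@np.r_[P,1])[:3]
    for cc,i in((c,im),(cam("side"),s)):
        u=proj(cc,w); 
        if cc is c: print(n,u)
        if abs(u).max()<2000: cv2.circle(i,tuple(int(a) for a in u),3,(0,0,255),1)
cv2.imwrite("pics/v2.png",np.hstack([cv2.resize(im,(400,300)),cv2.resize(s[150:350,180:400],(330,300))]))
E
```

```text
[[ 0.0018  1.     -0.0005 -0.0033]
 [ 1.     -0.0018 -0.0004 -0.0015]
 [-0.0004 -0.0005 -1.      0.2817]
 [ 0.      0.      0.      1.    ]] [ 0.0015  0.0004  0.0572 -0.0005  0.0004 -0.0018]
spot [322.4303 260.5029]
hoodL [646.3305 220.6924]
hoodR [534.415  563.5432]
fl [218.8966 139.2077]
fr [238.3573 358.0934]
dl [500.3875 165.518 ]
dr [471.1069 339.7125]
```

View pics/v2.png

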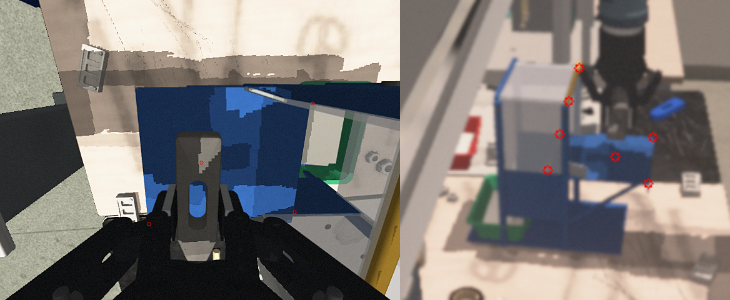

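The predicted ledge corner at (137,87) and drop edge at (312,103) match the picture. The clamp hangs level and crosswise above the ledge, so I lower it.

>>> carry_out:
  steps: [0.0015, 0, 0.02, 0, 0, 0, 0.2, 0.0015, 0, 0.04, 0, 0, 0, 0.2, 0.0015, 0, 0.05, 0, 0, 0, 0.2, 0.0015, 0, 0.054, 0, 0, 0, 0.2, 0.0015, 0, 0.056, 0, 0, 0, 0.2, 0.0015, 0, 0.0575, 0, 0, 0, 0.2, 0.0015, 0, 0.0575, 0, 0, 0, 0.2]

```text
time_s: 6.25
eef_pos: [0.5867, 0.079, 0.2251]
eef_rot: [0.0, 0.738, 0.675, 0.0]
wrist_force: [0.4, 0.7, -2.8]
opening: 0.335
grasp_force: 60.2
```

>>> carry_out:
  steps: [0, 0, 0.001, 0, 0, 0, 0.2, 0, 0, 0.0015, 0, 0, 0, 0.2, 0, 0, 0.0015, 0, 0, 0, 0.2]

```text
time_s: 6.55
eef_pos: [0.5864, 0.0791, 0.223]
eef_rot: [0.0, 0.737, 0.675, 0.0]
wrist_force: [-0.7, -0.0, -3.2]
opening: 0.337
grasp_force: 60.2
```

>>> carry_out:
  steps: [0, 0, 0.0007, 0, 0, 0, 0.2, 0, 0, 0.0015, 0, 0, 0, 0.2, 0, 0, 0.0015, 0, 0, 0, 0.2]

```text
time_s: 6.85
eef_pos: [0.5865, 0.0791, 0.2228]
eef_rot: [0.0, 0.737, 0.675, 0.0]
wrist_force: [-5.3, -0.1, 6.8]
opening: 0.337
grasp_force: 61.4
```

Contact is reached on the ledge. I release with a partial opening, then raise.

>>> carry_out:
  steps: [0, 0, 0, 0, 0, 0, 0.45, 0, 0, 0, 0, 0, 0, 0.6, 0, 0, 0, 0, 0, 0, 0.65, 0, 0, 0, 0, 0, 0, 0.65, 0, 0, -0.01, 0, 0, 0, 0.65, 0, 0, -0.03, 0, 0, 0, 0.65, 0, 0, -0.07, 0, 0, 0, 0.65, 0, 0, -0.1, 0, 0, 0, 0.65, 0, 0, -0.12, 0, 0, 0, 0.65, 0, 0, -0.12, 0, 0, 0, 0.65]

```text
time_s: 7.85
eef_pos: [0.5879, 0.079, 0.3463]
eef_rot: [0.003, 0.737, 0.675, 0.003]
wrist_force: [0.5, -0.0, 0.4]
opening: 0.646
grasp_force: 0.0
```

```bash
python3 - <<'E'
from plan import *
o=ctrl.get_obs(); print(o['eef_pos'],o['opening'],o['wrist_force'])
c=cam("wrist"); im=snap("wrist","w3.png")
hsv=cv2.cvtColor(im,cv2.COLOR_BGR2HSV); m=((im.max(2)>60)&(hsv[:,:,1]<90)).astype(np.uint8)
cs,_=cv2.findContours(m,0,2); u0=proj(c,[o['eef_pos'][0],o['eef_pos'][1],.166]); print(u0)
iS=np.linalg.inv(S)
for k in cs:
    if not 500<cv2.contourArea(k)<20000: continue
    P=np.array([(iS@np.r_[onz(c,*map(float,p[0]),.166),1])[:2] for p in k],np.float32)
    print(cv2.boundingRect(k),cv2.minAreaRect(P))
# push poses, closing line along station y, tool x to -X
for p in ([-.13,0,.30],):
  print(st()); print(to(p,180,40))
E
```

```text
[0.5879 0.079  0.3463] 0.6463815892117246 [ 0.5302 -0.0138  0.3949]
[315.1367 239.9142]
(432, 417, 64, 63) ((0.1387222409248352, -0.22754985094070435), (0.042240727692842484, 0.10962944477796555), 35.02698516845703)
(137, 416, 64, 64) ((-0.13823652267456055, -0.22421257197856903), (0.10728145390748978, 0.042887892574071884), 56.59260559082031)
(349, 309, 42, 117) ((0.048925697803497314, -0.1236681193113327), (0.03329535201191902, 0.12725083529949188), 5.420745372772217)
(294, 247, 38, 52) ((-0.004149420186877251, -0.026729611679911613), (0.04519379511475563, 0.029285281896591187), 88.75790405273438)
(295, 178, 39, 41) ((-0.0025865361094474792, 0.0340893417596817), (0.030420415103435516, 0.028437023982405663), 88.90718078613281)
(368, 142, 127, 221) ((0.08421436697244644, -0.019501924514770508), (0.09471067786216736, 0.1896616518497467), 0.3106999695301056)
[[-0.0002  1.      0.0042 -0.0024]
 [ 1.      0.0001  0.0001  0.0014]
 [ 0.0001  0.0042 -1.      0.3437]
 [ 0.      0.      0.      1.    ]]
[-0.0014 -0.1277  0.0431 -0.5429 -0.5432 -1.5016]
```

View pics/w3.png

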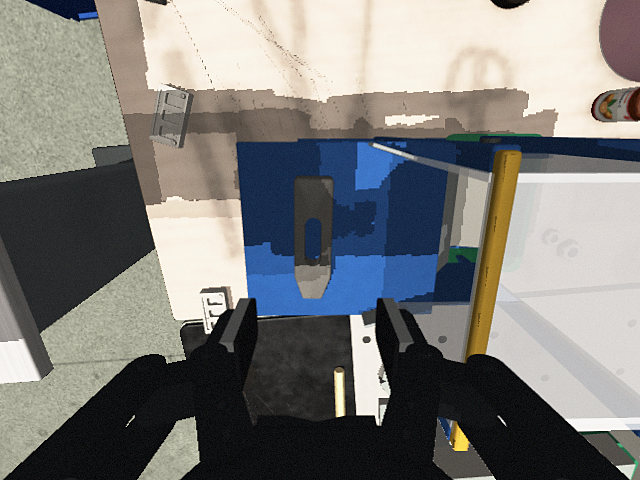

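The clamp lies flat and crosswise at station x≈-3 mm and y≈0, at pixel (313,237), and has been released. I now back off and turn the hand so the fingers sit left and right and the camera faces away from the hood, then tilt.

```bash
python3 - <<'E'
from plan import *
print(to([-.11,0,.34],90), to([-.11,0,.30],180,33)); print(ctrl.get_obs()['q'])
E
```

```text
[-0.0014 -0.1076  0.0032  0.0042 -0.0001  0.0002] [-0.0014 -0.1077  0.0432 -0.4478 -0.4481 -1.5239]
[-0.0664  0.1865  1.5195  0.      1.4315  0.0215]
```

>>> carry_out:
  steps: [0, -0.04, 0, 0, 0, 0, 0.4, 0, -0.08, 0, 0, 0, 0, 0.4, 0, -0.107, 0.01, -0.04, -0.04, -0.14, 0.4, 0, -0.107, 0.02, -0.08, -0.08, -0.27, 0.4, 0, -0.107, 0.03, -0.12, -0.12, -0.4, 0.4, 0, -0.107, 0.043, -0.448, -0.448, -1.524, 0.4, 0, -0.107, 0.043, -0.448, -0.448, -1.524, 0.4, 0, -0.107, 0.043, -0.448, -0.448, -1.524, 0.4, 0, -0.107, 0.043, -0.448, -0.448, -1.524, 0.4, 0, -0.107, 0.043, -0.448, -0.448, -1.524, 0.4, 0, -0.107, 0.043, -0.448, -0.448, -1.524, 0.4, 0, -0.107, 0.043, -0.448, -0.448, -1.524, 0.4, 0, -0.107, 0.043, -0.448, -0.448, -1.524, 0.4, 0, -0.107, 0.043, -0.448, -0.448, -1.524, 0.4, 0, -0.107, 0.043, -0.448, -0.448, -1.524, 0.4, 0, -0.107, 0.043, -0.448, -0.448, -1.524, 0.4, 0, -0.107, 0.043, -0.448, -0.448, -1.524, 0.4, 0, -0.107, 0.043, -0.448, -0.448, -1.524, 0.4, 0, -0.107, 0.043, -0.448, -0.448, -1.524, 0.4, 0, -0.107, 0.043, -0.448, -0.448, -1.524, 0.4]

```text
time_s: 9.9
eef_pos: [0.4799, 0.0885, 0.2984]
eef_rot: [0.282, 0.042, 0.958, -0.012]
wrist_force: [0.3, 0.9, -0.2]
opening: 0.403
grasp_force: 0.0
```

```bash
python3 - <<'E'
from plan import *
o=ctrl.get_obs(); print(o['q'],o['wrist_force'],o['time_s'],o['opening']);print(st());print(to([-.074,0,.235],180,33),to([-.074,0,.217],180,33))
E
```

```text
[-0.0511 -0.2966  2.1528 -0.0305  0.7141 -1.5165] [ 0.3494  0.8583 -0.1608] 9.9 0.4034041771070138
[[-0.841   0.      0.5411 -0.1101]
 [ 0.0001  1.      0.0001  0.0014]
 [-0.5411  0.0001 -0.841   0.2984]
 [ 0.      0.      0.      1.    ]]
[ 0.004  -0.0014  0.0729  0.0001 -0.0042 -0.0001] [ 0.0137 -0.0014  0.088   0.0001 -0.0042 -0.0001]
```

>>> carry_out:
  steps: [0.001, -0.001, 0.03, 0, 0, 0, 0.4, 0.004, -0.001, 0.073, 0, 0, 0, 0.4, 0.008, -0.001, 0.079, 0, 0, 0, 0.4, 0.01, -0.001, 0.082, 0, 0, 0, 0.4, 0.011, -0.001, 0.084, 0, 0, 0, 0.4, 0.012, -0.001, 0.086, 0, 0, 0, 0.4, 0.013, -0.001, 0.0867, 0, 0, 0, 0.4, 0.013, -0.001, 0.0867, 0, 0, 0, 0.4]

```text
time_s: 10.7
eef_pos: [0.5157, 0.0844, 0.2196]
eef_rot: [0.283, 0.042, 0.958, -0.012]
wrist_force: [0.7, -0.2, -0.5]
opening: 0.4
grasp_force: 0.0
```

>>> carry_out:
  steps: [0.0005, 0, 0.0008, 0, 0, 0, 0.4, 0.001, 0, 0.0016, 0, 0, 0, 0.4, 0.001, 0, 0.0016, 0, 0, 0, 0.4]

```text
time_s: 11.0
eef_pos: [0.5155, 0.0843, 0.2166]
eef_rot: [0.282, 0.042, 0.958, -0.012]
wrist_force: [-0.3, -0.2, 0.6]
opening: 0.4
grasp_force: 0.0
```

>>> carry_out:
  steps: [0.0008, 0, 0.0012, 0, 0, 0, 0.4, 0.0011, 0, 0.0017, 0, 0, 0, 0.4, 0.0011, 0, 0.0017, 0, 0, 0, 0.4]

```text
time_s: 11.3
eef_pos: [0.5156, 0.0843, 0.2146]
eef_rot: [0.282, 0.042, 0.958, -0.012]
wrist_force: [-1.3, -0.7, 2.4]
opening: 0.397
grasp_force: 1.0
```

>>> carry_out:
  steps: [0.0008, 0, 0.0012, 0, 0, 0, 0.4, 0.0011, 0, 0.0017, 0, 0, 0, 0.4, 0.0011, 0, 0.0017, 0, 0, 0, 0.4]

```text
time_s: 11.6
eef_pos: [0.5164, 0.0843, 0.2142]
eef_rot: [0.283, 0.042, 0.958, -0.012]
wrist_force: [-8.9, -0.8, 13.5]
opening: 0.405
grasp_force: 6.8
```

Touch found the ledge at TCP z of about .2144. I raise about 1.5 mm and start the push.

>>> carry_out:
  steps: [-0.0018, 0, -0.0029, 0, 0, 0, 0.4, -0.0018, 0, -0.0029, 0, 0, 0, 0.4, -0.006, 0, -0.0002, 0, 0, 0, 0.4, -0.0102, 0, 0.0025, 0, 0, 0, 0.4, -0.0144, 0, 0.0052, 0, 0, 0, 0.4, -0.0186, 0, 0.0079, 0, 0, 0, 0.4, -0.0228, 0, 0.0106, 0, 0, 0, 0.4, -0.027, 0, 0.0133, 0, 0, 0, 0.4, -0.0312, 0, 0.016, 0, 0, 0, 0.4, -0.0354, 0, 0.0187, 0, 0, 0, 0.4, -0.0354, 0, 0.0187, 0, 0, 0, 0.4]

```text
time_s: 12.7
eef_pos: [0.5561, 0.0806, 0.2162]
eef_rot: [0.282, 0.042, 0.958, -0.012]
wrist_force: [-0.4, -0.3, 1.0]
opening: 0.399
grasp_force: 0.0
```

```bash
python3 - <<'E'
from plan import *
o=ctrl.get_obs(); print(o['wrist_force'],st()); im=snap("wrist","w4.png"); t=snap("top","t4.png")
c=cam("wrist"); f=[proj(c,(S@np.r_[P,1])[:3]) for P in((.07,0,.28),(.105,0,.15),(.014,.05,.166),(.014,-.05,.166))]; print(f)
cv2.imwrite("pics/v4.png",np.hstack([cv2.resize(im,(480,360)),cv2.resize(t[150:290,240:340],(257,360))]))
E
```

```text
[-0.4467 -0.3476  0.9839] [[-0.8405 -0.      0.5419 -0.0334]
 [-0.      1.      0.      0.0003]
 [-0.5419  0.     -0.8405  0.2162]
 [ 0.      0.      0.      1.    ]]
[array([317.4566, 661.136 ]), array([316.7871, 368.5528]), array([420.7467, 338.7348]), array([213.6944, 338.7395])]
```

View pics/v4.png

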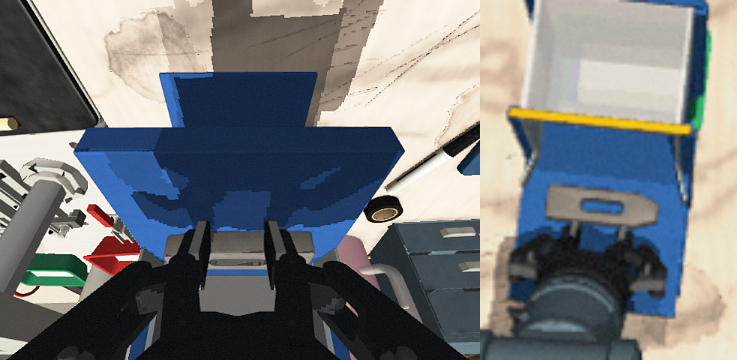

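The clamp sits square ahead of both fingertips, still crosswise, with the hood well clear. I continue the push.

>>> carry_out:
  steps: [-0.005, 0, 0.0032, 0, 0, 0, 0.4, -0.0101, 0, 0.0065, 0, 0, 0, 0.4, -0.0151, 0, 0.0097, 0, 0, 0, 0.4, -0.0202, 0, 0.013, 0, 0, 0, 0.4, -0.0252, 0, 0.0162, 0, 0, 0, 0.4, -0.0303, 0, 0.0195, 0, 0, 0, 0.4, -0.0353, 0, 0.0227, 0, 0, 0, 0.4, -0.0404, 0, 0.026, 0, 0, 0, 0.4, -0.0454, 0, 0.0292, 0, 0, 0, 0.4, -0.0505, 0, 0.0325, 0, 0, 0, 0.4]

```text
time_s: 13.8
eef_pos: [0.6156, 0.0754, 0.2159]
eef_rot: [0.282, 0.042, 0.958, -0.012]
wrist_force: [-2.0, 0.1, -0.2]
opening: 0.404
grasp_force: 0.8
```

```bash
python3 - <<'E'
from plan import *
o=ctrl.get_obs(); print(o['wrist_force'],o['q'],st()); t=snap("top","t5.png");s=snap("side","s5.png");im=snap("wrist","w5.png")
cv2.imwrite("pics/v5.png",np.hstack([cv2.resize(im[240:],(400,300))[:,:],cv2.resize(t[135:270,240:340],(222,300)),cv2.resize(s[180:330,210:300],(178,300))]))
E
```

```text
[-2.0006  0.1483 -0.1771] [-0.0639  0.1538  1.9212 -0.0275  0.4952 -1.5264] [[-0.841  -0.0002  0.541   0.0262]
 [-0.0002  1.      0.0001  0.0004]
 [-0.541  -0.     -0.841   0.2159]
 [ 0.      0.      0.      1.    ]]
```

View pics/v5.png

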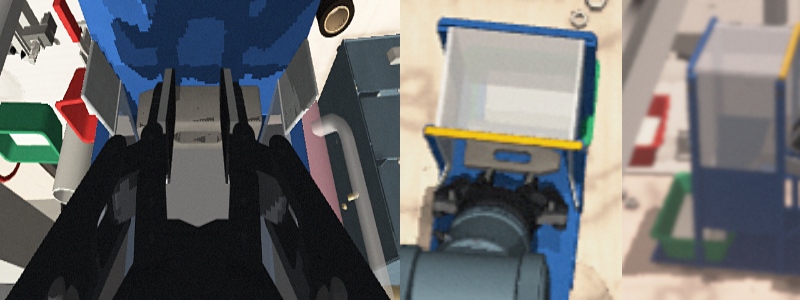

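The clamp is under the yellow bar, square between the guides, with low forces. Now the final push.

>>> carry_out:
  steps: [-0.004, 0, 0.0026, 0, 0, 0, 0.4, -0.0084, 0, 0.0054, 0, 0, 0, 0.4, -0.0126, 0, 0.0081, 0, 0, 0, 0.4, -0.016, 0, 0.0103, 0, 0, 0, 0.4, -0.0185, 0, 0.0119, 0, 0, 0, 0.4, -0.0202, 0, 0.013, 0, 0, 0, 0.4, -0.0202, 0, 0.013, 0, 0, 0, 0.4, -0.0202, 0, 0.013, 0, 0, 0, 0.4]

```text
time_s: 14.75
eef_pos: [0.639, 0.0734, 0.2158]
eef_rot: [0.282, 0.042, 0.958, -0.012]
wrist_force: [0.1, -0.2, -0.9]
opening: 0.401
grasp_force: 0.0
```

```bash
python3 - <<'E'
from plan import *
o=ctrl.get_obs(); print(o['wrist_force'],st()[:3,3]); t=snap("top","t6.png");s=snap("side","s6.png")
cv2.imwrite("pics/v6.png",np.hstack([cv2.resize(t[135:270,240:340],(370,500)),cv2.resize(s[180:330,210:340],(430,500))]))
E
```

```text
[ 0.0527 -0.1729 -0.8885] [0.0498 0.0004 0.2158]
```

View pics/v6.png

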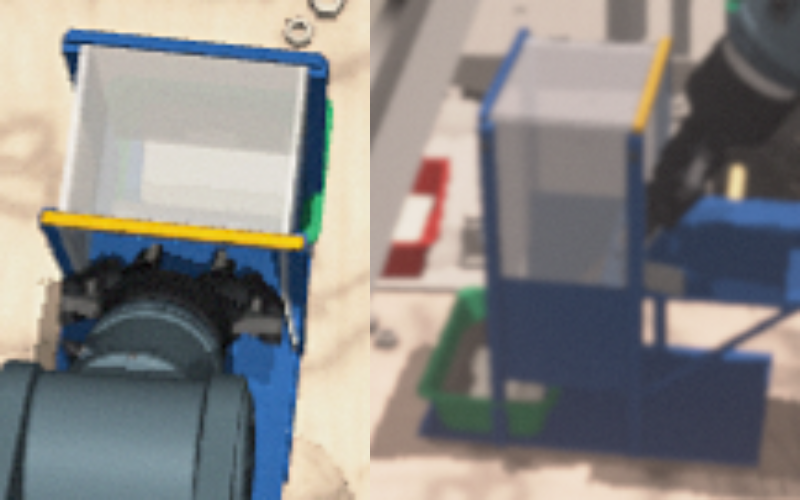

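The ledge is clear, and something grey shows in the tray at about (465,360). I retract straight back and up, then verify.

>>> carry_out:
  steps: [0.0168, 0, -0.0108, 0, 0, 0, 0.4, 0.042, 0, -0.027, 0, 0, 0, 0.4, 0.0757, 0, -0.0487, 0, 0, 0, 0.4, 0.1093, 0, -0.0703, 0, 0, 0, 0.4, 0.0877, 0, -0.104, 0, 0, 0, 0.4, 0.0552, 0, -0.1544, 0, 0, 0, 0.4, 0.0552, 0, -0.1544, 0, 0, 0, 0.4, 0.0552, 0, -0.1544, 0, 0, 0, 0.4, 0.0552, 0, -0.1544, 0, 0, 0, 0.4, 0.0552, 0, -0.1544, 0, 0, 0, 0.4]

```text
time_s: 15.85
eef_pos: [0.5087, 0.0848, 0.3136]
eef_rot: [0.28, 0.042, 0.959, -0.012]
wrist_force: [-0.3, 1.2, -0.6]
opening: 0.397
grasp_force: 0.0
```

```bash
python3 - <<'E'
from plan import *
o=ctrl.get_obs(); print(o['wrist_force'],st()[:3,3],o['time_s'])
t=snap("top","t7.png");s=snap("side","s7.png"); s0=cv2.imread("pics/side0.png"); s6=cv2.imread("pics/s6.png")
d=cv2.absdiff(s,s6)[260:320,215:300].max(); print("still since s6:",d)
f=lambda i:cv2.resize(i[255:325,215:275],(240,280),interpolation=cv2.INTER_CUBIC)
cv2.imwrite("pics/v7.png",np.hstack([f(s0),f(s),cv2.resize(t[135:345,150:430],(300,280))]))
E
```

```text
[-0.257   1.2232 -0.6451] [-0.0811  0.0003  0.3136] 15.85
still since s6: 48
```

View pics/v7.png

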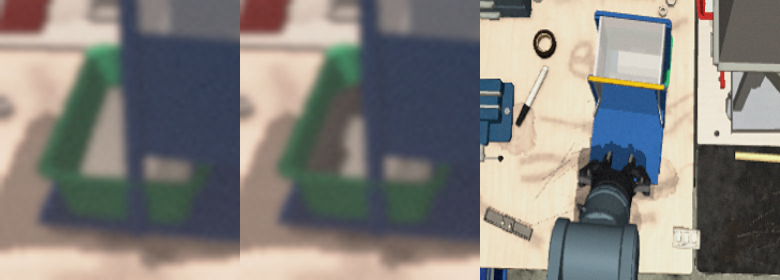

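The tray (second panel, about (330,135)) now holds a grey bar that was not there at the start. I check numerically that it lies in the tray and is at rest.

```bash
python3 - <<'E'
from plan import *
s=snap("side","s8.png"); s0=cv2.imread("pics/side0.png"); c=cam("side"); iS=np.linalg.inv(S)
r=(slice(262,312),slice(222,275))
for n in("s6","s7","s8"):
    i=cv2.imread(f"pics/{n}.png"); g=cv2.GaussianBlur(s0,(3,3),0)[r].astype(int).sum(2)-cv2.GaussianBlur(i,(3,3),0)[r].astype(int).sum(2)
    m=(g>90).astype(np.uint8); cs,_=cv2.findContours(m,0,2); k=max(cs,key=cv2.contourArea)
    P=np.array([(iS@np.r_[onz(c,*(p[0]+[222.,262.]),.022),1])[:2] for p in k],np.float32)
    print(n,cv2.contourArea(k),P.min(0),P.max(0),cv2.minAreaRect(P))
E
```

```text
s6 79.5 [ 0.2118 -0.0547] [0.2283 0.0444] ((0.22053205966949463, -0.005228854715824127), (0.015079466626048088, 0.09913776814937592), 1.9533286094665527)
s7 81.5 [ 0.2118 -0.0547] [0.229  0.0444] ((0.22053205966949463, -0.005228854715824127), (0.015079466626048088, 0.09913776814937592), 1.9533286094665527)
s8 83.0 [ 0.2118 -0.0547] [0.229  0.0444] ((0.2205953598022461, -0.005226697772741318), (0.015206120908260345, 0.09913776814937592), 1.9533289670944214)
```

```bash
python3 -c "
from bench import ctrl
print(ctrl.hand_in())"
```

```text
the job is handed in; nothing more can be done
None
```

The strap clamp was laid flat and crosswise on the ledge, released, and pushed under the hood with the tilted hand; it now rests in the green tray (no movement across three side pictures), I moved nothing else, and the job was handed in at about 16 s.

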